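# Clear the peak alarm on the argon monitor

### The arm

A 6-joint arm with a two-finger parallel gripper is mounted at the origin on the work surface. World frame = base frame: x ahead of the robot, y to its left, z up, the work surface at z = 0. Lengths are in m, angles in rad, forces in N, time in s.
With the tool pointing down it reaches from about 0.3 to 0.775 m from the base axis. Payload 14.6 kg.
Tool frame: the origin (TCP) lies between the finger pads; the fingertips stand 8 mm ahead of it and the grasp point (between the pads) lies 11 mm behind it (ctrl.tip_reach is the distance from the TCP to the fingertips, in m); y points along the fingers, z is the direction in which the jaws open and shut, and the axes are right-handed (so a half turn about y gives the same grasp; the last joint's range is limited). The gripper opens to 94 mm and grips with 3 to 60 N. Pads are 16 mm wide; open, the fingers measure 119 mm over their backs; the gripper's body (75 mm by 177 mm) begins 78 mm behind the grasp point.
Start: joints at [-1.313, 0.3, 1.521, -0, 1.321, -0.067], TCP at [0.176, -0.521, 0.213] pointing down, gripper open.
Joint ranges: [-3.03, 3.03], [-0.79, 2.21], [0.23, 2.52], [-1.04, 4.18], [0, 3.07], [-2.55, 2.55]. Speed limits (rad/s): [2.22, 2.22, 2.57, 3.14, 3.14, 3.14].

### API

Orientations are given as [roll, pitch, yaw] about the fixed x, y, z axes, in that order (R = Rz(yaw) Ry(pitch) Rx(roll)).
In Python, from station import ctrl gives the robot as it stands.
- The arm moves only by the tool play_rows, never from a script. Its arguments are lists of equal length, an entry for each row: "twist": the turn, a rotation vector about the world's x, y, z as a fraction of full scale, a list of three; "travel": the shift along the world's x, y, z as a fraction of full scale, a list of three; "grip": the gripper's target within -1 to 1 (shut at 1, half-way at 0, fully open at -1). A call has 1 to 12 rows; each row shifts and turns the commanded pose from where the row before left it; what a row does not reach is not made up. Full scale, the value 1, is 5 cm for a shift and 90 degrees for a turn. A row lasts 1/10 s, in which the tool goes at most 50 mm and 8.59 degrees, less where a joint would pass 70% of its speed; a pose out of reach is approached as far as the arm can. A call with a number of a shift or a turn outside -1 to 1 is refused whole. A call with a gripper value outside its range is refused whole. The fingers move at their own pace and stop on an object; "force" is the grip in N (left out, the last holds). Time passes only in rows, so rows that do not move let the fingers close. It gives the time, the measured TCP pose, the force and the opening at its end, in the units of the state.
- ctrl.get_obs(): the state, without advancing time (a new reading comes with each control period).
- ctrl.camera(name): name is "side" or "top" or "wrist"; returns a dict with "img" (480x640x3 uint8, red, green, blue), "vfov" (degrees; the focal length in pixels is half the picture's height over the tangent of half this angle, whatever the lens; pixels are square), "cx", "cy" (the principal point, pixels), "k1" (the pictures are not rectified: a ray, as slopes to the right and down, at radius r is drawn at 1 + k1 r^2 times it, then the intrinsics apply), "rvec" (rotation vector, rad) and "tvec" (3), from world to camera coordinates, as OpenCV has them. Camera axes: x right, y down, z forward; pixel columns grow to the right and rows downward; lengths in m; the calibration is good to about 2 mm. A picture is of the moment at which its call begins. There is no depth.
- ctrl.hand_in(): hands the job in, once; it reports no verdict.
Trained networks look in a picture, given as the dict that the camera call returned (one of the last four; its "shot" number tells which), for a name from the list of things; names that differ only in an ending like _2 or _b are one class to them, and where a whole thing is asked for, a point or a joint stands for the part that bears it (a point fixed in the world has none). Each returns a list of dicts, best first, with "confidence" (0 to 1); they miss things now and then, are a little off and sometimes report something else, mostly with a low value. They report only what shows in the picture. A call takes as long as a camera call.
- ctrl.boxes_of(name, picture): "point" ([column, row] in pixels, amid what is visible of it).
- ctrl.trace(name, picture): "pixels" (480x640 bool, what is visible of it) and "point" ([column, row] in pixels, amid what is visible of it).
The state is a dict: "time_s": time; "qpos": joint angles; "joint_vel": joint speeds; "tau": joint torques, N m; "ee_pos": TCP position; "eef_rot": TCP orientation; "force": force on the tool from outside, world axes, zero at the start; "moment": the same for the moment, N m; "grip_width": finger opening in m.
Only numpy, scipy, OpenCV 4.12 (cv2) and the standard library are available. Lean on these libraries where they do the work, as an engineer would, in place of code of your own. Each camera call takes 0.05 s, during which the arm holds its last target.

### The job

Clear the peak alarm on the argon pressure monitor: first turn the black pointer knob anticlockwise all the way back to its zero stop and leave it there, and only then take the orange reset stylus out of the holder, reach its pin down through the yellow-rimmed hole in the panel and push the recessed red button fully down. Finish while still gripping the stylus and holding the button down with it. Leave the blue electrode brush and everything else on the bench where it stands.

Things in the scene. Friction and masses are not known exactly. Their poses are not given: they have to be found in the camera images.
- monitor: the argon pressure monitor: a white box with blue sides, 180 mm (own x) by 280 mm (own y) by 80 mm high, fixed to the bench; origin at the centre of its underside, its flat top panel 80 mm above. Its own +x points away from the robot at yaw 0. In its frame the knob's axis is at x 0, y +70 mm and the bore's at x 0, y -70 mm
- peak_knob (a joint): angle of the peak-pointer knob in rad: 0 at the zero stop (a hard stop), growing as it turns clockwise seen from above, up to 4.2; it starts somewhere above zero. A little friction (about 0.04 N m) keeps it where it is left
- peak_knob_grip (a point): black peak-pointer knob, its grip point: on its upright axis, 37 mm above the panel. An upright bar 42 x 14 mm, top 44 mm above the panel, on a disc 44 mm across whose top is 14 mm above it. The bar lies along this point's own x, which turns with the knob; its white line is on the -x end. At the zero stop own x is the monitor's x and the line points to the wide green tick
- bore_mouth (a point): the centre of the round hole in the monitor's panel (yellow rim), at panel height, 80 mm above the bench: an upright bore 18 mm across; the red button is recessed in it
- button_top (a point): the centre of the red reset button's top, 15 mm across, 20 mm below the panel when released
- reset_button (a joint): travel of the reset button in m: 0 released, 0.006 fully down; springs back, 1.5 N to start, 5 N fully down
- holder: grey holder block fixed to the bench, 140 mm (own x) by 60 mm by 50 mm high, origin at the centre of its underside; two upright wells 12 mm across and 45 mm deep at own x -38 and +38 mm, one for the stylus and one for the brush, either way round
- stylus_grip (a point): reset stylus, upright in a well of the holder: orange round handle 20 mm across, 60 mm long, black band near its top; below it a steel pin 8 mm across, 40 mm long. The point is the middle of the handle: 30 mm above its flat lower end (which rests on the holder's top) and 70 mm above the pin's tip. Own z points up. About 50 g
- brush_grip (a point): bystander: electrode brush with a blue handle of the same shape and a brass head on top (85 mm above the holder), in the other well; the point is the middle of its handle
- sample_a_center (a point): bystander: bright steel sample disc, 38 mm across, 18 mm high; its centre
- sample_b_center (a point): bystander: dark steel sample disc, 42 mm across, 22 mm high; its centre
- sanitiser: bystander: clear bottle, 40 mm across, 105 mm high; origin under its centre
- jar: bystander: amber jar, 60 mm across, 75 mm high; origin under its centre
- mug: bystander: blue mug, 80 mm across, 90 mm high; origin under its centre
- gauge_block: bystander: aluminium block 90 x 30 x 22 mm lying on the bench; origin under its centre

How it is judged:
On the way, in this order (a step that is already met when the one before it is completed fails the run):
1. the peak-pointer knob is back at its zero stop and let go (value of joint peak_knob below 0.09 rad and contact force between the fingers and peak_knob below 0.1 N), for 0.2 s.
2. the gripped stylus pushes the reset button fully down (value of joint reset_button above 0.0045 m and value of joint peak_knob below 0.09 rad and contact force between stylus and reset_button above 1 N and contact force between the fingers and stylus above 1 N), for 0.3 s.
At the end, for the whole second after the job is handed in: the knob within 0.09 rad of its zero stop, the reset button at least 4.5 mm down of its 6 mm, pushed by the stylus (contact over 1 N), which the fingers still grip (over 1 N) clear of the holder (all of step 2 and contact force between stylus and holder below 0.1 N); the arm keeps its last pose, push and grip.
It fails at once if the reset button is pressed before the peak-pointer knob is home (value of joint reset_button above 0.002 m and value of joint peak_knob above 0.12 rad).
It fails at once if a bystander is moved by more than 30 mm (distance of any of brush_grip, sample_a_center, sample_b_center, sanitiser, jar, mug, gauge_block from where it was at the start of the episode above 0.03 m).
It also fails if it takes over 58 s, if anything falls off the work surface, if the arm or the gripper's body presses on something with over 40 N, if the wrist force passes 120 N, or if a joint passes its speed limit or range.

## Working session

There is one attempt and no reset: what is moved stays moved. The work goes in short steps, Python scripts to look and compute and a tool call to move; the robot and the scene stay as the last step left them, time stands still between calls to the robot, and variables do not carry over. Pictures are saved under pics/ and viewed, and the job is handed in when it is done.

Besides the shell and the picture viewer there is one more tool, called after ">>>" as a command line: name --argument value ..., lists and objects as JSON in quotes. play_rows: Moves the arm, as the interface text tells. Its arguments: {"type":"object","properties":{"twist":{"type":"array"},"travel":{"type":"array"},"grip":{"type":"array"},"force":{"type":"number"}},"required":["twist","travel","grip"]}

```bash
ls; mkdir -p pics
cat > h.py <<'E'
import numpy as np, cv2
from station import ctrl
def K(c):
    f=240/np.tan(np.radians(c['vfov'])/2); return f
def ray(c,p):
    f=K(c); x=np.array([(p[0]-c['cx'])/f,(p[1]-c['cy'])/f]); u=x.copy()
    for _ in range(30): u=x/(1+c['k1']*(u@u))
    R,_=cv2.Rodrigues(np.array(c['rvec'],float)); d=R.T@np.array([u[0],u[1],1]); o=-R.T@np.array(c['tvec'],float)
    return o,d
def atz(c,p,z):
    o,d=ray(c,p); return o+d*(z-o[2])/d[2]
def proj(c,P):
    R,_=cv2.Rodrigues(np.array(c['rvec'],float)); q=R@np.array(P,float)+np.array(c['tvec'],float); u=q[:2]/q[2]
    u=u*(1+c['k1']*(u@u)); return u*K(c)+[c['cx'],c['cy']]
def save(c,n): cv2.imwrite('pics/'+n,cv2.cvtColor(c['img'],cv2.COLOR_RGB2BGR))
E
python3 - <<'E'
from h import *
import pickle
for n in ['top','side','wrist']:
    c=ctrl.camera(n); save(c,n+'0.png'); pickle.dump(c,open(n+'0.pkl','wb'))
    print(n,{k:v for k,v in c.items() if k!='img'})
o=ctrl.get_obs(); print(o, ctrl.tip_reach)
E
```

```text
pics
top {'vfov': 53.95193377982639, 'cx': 321.03712591514295, 'cy': 237.73677869885347, 'k1': 0.028481630588160476, 'rvec': array([ 2.17389215, -2.15927199,  0.11543828]), 'tvec': array([0.04883884, 0.55962696, 1.19128379]), 'shot': 1}
side {'vfov': 56.781655202078454, 'cx': 321.6194076704416, 'cy': 242.84953594796195, 'k1': -0.011915028623016324, 'rvec': array([ 2.38060973, -0.34601705,  0.11093608]), 'tvec': array([-0.5089909 ,  0.22742375,  0.80592044]), 'shot': 2}
wrist {'vfov': 68.92316026697812, 'cx': 324.8891431908361, 'cy': 234.68447521277264, 'k1': -0.0658290312383734, 'rvec': array([-2.36724279,  1.70004594,  0.23174047]), 'tvec': array([-0.54900566, -0.02726995,  0.39311712]), 'shot': 3}
{'time_s': 0.15, 'qpos': array([-1.31257570e+00,  3.00327670e-01,  1.52138678e+00,  2.75381498e-06,
        1.32071497e+00, -6.65839351e-02]), 'joint_vel': array([-0.00058588, -0.00175894, -0.00281893,  0.00071657,  0.00172405,
        0.0004651 ]), 'tau': array([-1.27100124e-03, -5.31963801e+01, -3.52825749e+01,  7.08011817e-02,
        2.36276822e-02, -7.10921609e-05]), 'ee_pos': array([ 0.17547906, -0.52106911,  0.21304721]), 'eef_rot': array([-1.57163106e+00,  5.83357882e-05, -2.81678880e+00]), 'force': array([ 0.33096713, -0.1328652 , -0.37571424]), 'moment': array([-0.02040142, -0.03311352,  0.02439201]), 'grip_width': 0.09429324983706668} 0.008
```

View pics/top0.png

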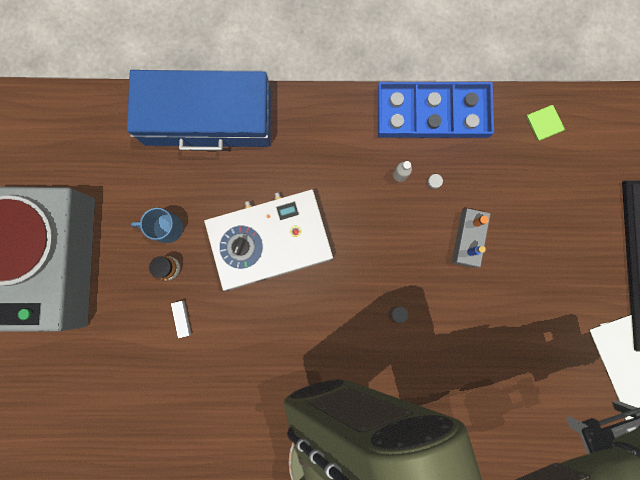

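View pics/side0.png

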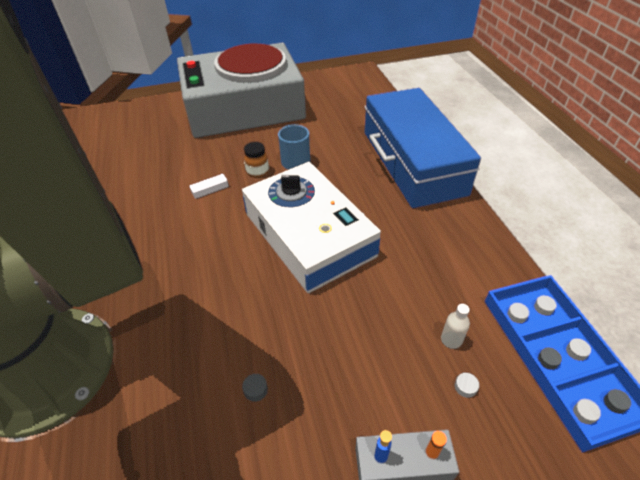

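View pics/wrist0.png

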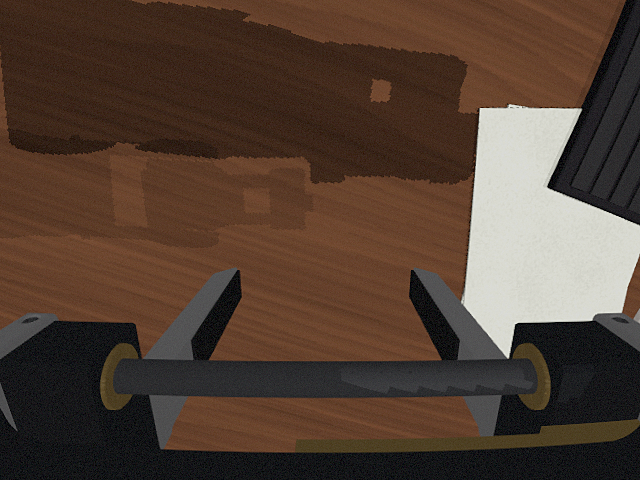

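The top view shows the panel with corners near (205,220), (317,190), (332,259) and (222,291). The knob is at (240,247), the yellow hole at (295,232), the orange stylus top at (483,219) and the blue brush at (476,250).

Run:
```python
from h import *
import pickle
t=pickle.load(open('top0.pkl','rb'));s=pickle.load(open('side0.pkl','rb'))
for n in ['monitor','peak_knob','peak_knob_grip','bore_mouth','button_top','holder','stylus_grip','brush_grip','sample_a_center','sanitiser','jar','mug','gauge_block']:
    for c,nm in((t,'top'),(s,'side')):
        print(n,nm,[(np.round(b['point']).tolist(),round(b['confidence'],2)) for b in ctrl.boxes_of(n,c)[:3]])
C=[atz(t,p,.08) for p in [(205,220),(317,190),(332,259),(222,291)]]
print(np.round(C,4)); print(np.mean(C,0),[np.linalg.norm(C[i]-C[(i+1)%4]) for i in range(4)])
print('knob',atz(t,(240,246),.117),'bore',atz(t,(295,232),.08),atz(s,(325,229),.08))
for nm,c,x0,y0,w,h,sc in(('k',t,200,185,140,110,5),('hd',t,440,195,60,80,7),('sk',s,235,155,150,130,5),('sh',s,350,420,115,60,6)):
    im=cv2.resize(c['img'][y0:y0+h,x0:x0+w],None,fx=sc,fy=sc,interpolation=cv2.INTER_CUBIC); cv2.imwrite(f'pics/c_{nm}.png',im[:,:,::-1])
```

```text
monitor top [([270.0, 242.0], 0.94)]
monitor side [([308.0, 228.0], 0.77)]
peak_knob top [([272.0, 240.0], 0.7), ([240.0, 244.0], 0.62)]
peak_knob side [([290.0, 184.0], 0.57)]
peak_knob_grip top [([470.0, 238.0], 0.64), ([242.0, 246.0], 0.58)]
peak_knob_grip side [([294.0, 185.0], 0.79)]
bore_mouth top [([267.0, 237.0], 0.95)]
bore_mouth side [([310.0, 224.0], 0.85)]
button_top top []
button_top side [([210.0, 186.0], 0.16)]
holder top [([469.0, 237.0], 0.61)]
holder side [([408.0, 458.0], 0.61), ([308.0, 229.0], 0.45)]
stylus_grip top [([479.0, 221.0], 0.5)]
stylus_grip side [([435.0, 446.0], 0.58)]
brush_grip top []
brush_grip side [([382.0, 449.0], 0.96), ([406.0, 460.0], 0.26)]
sample_a_center top [([437.0, 182.0], 0.57)]
sample_a_center side [([467.0, 387.0], 0.84), ([291.0, 185.0], 0.65)]
sanitiser top [([404.0, 172.0], 0.71), ([269.0, 241.0], 0.17)]
sanitiser side [([296.0, 149.0], 0.33)]
jar top [([164.0, 266.0], 0.55)]
jar side [([254.0, 159.0], 0.73), ([436.0, 447.0], 0.4)]
mug top [([159.0, 228.0], 0.69)]
mug side [([296.0, 146.0], 0.6), ([308.0, 230.0], 0.41)]
gauge_block top [([182.0, 318.0], 0.57)]
gauge_block side [([210.0, 186.0], 0.75), ([467.0, 387.0], 0.53), ([258.0, 155.0], 0.39)]
[[0.5964 0.3416 0.08  ]
 [0.6743 0.0635 0.08  ]
 [0.5013 0.0252 0.08  ]
 [0.4211 0.2943 0.08  ]]
[0.54825604 0.18113757 0.08      ] [np.float64(0.28880303823225545), np.float64(0.17724961253555507), np.float64(0.28079446556532994), np.float64(0.1815461502675619)]
knob [0.52872687 0.24670045 0.117     ] bore [0.56782289 0.11740836 0.08      ] [0.57090481 0.11105237 0.08      ]
```

View pics/c_k.png

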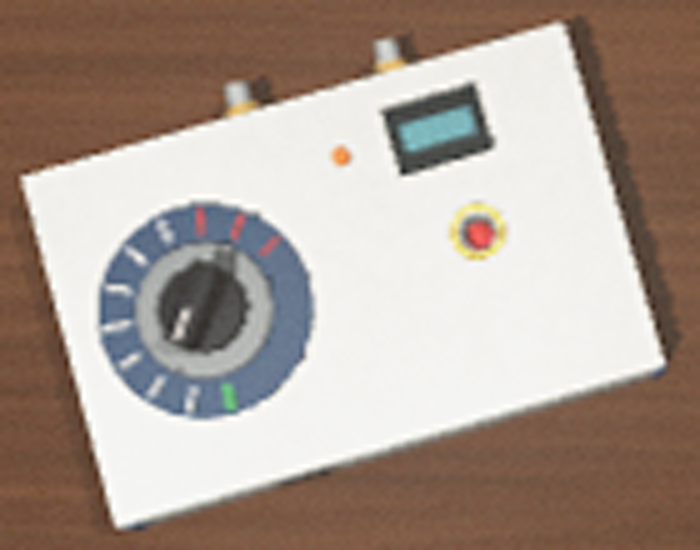

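View pics/c_sk.png

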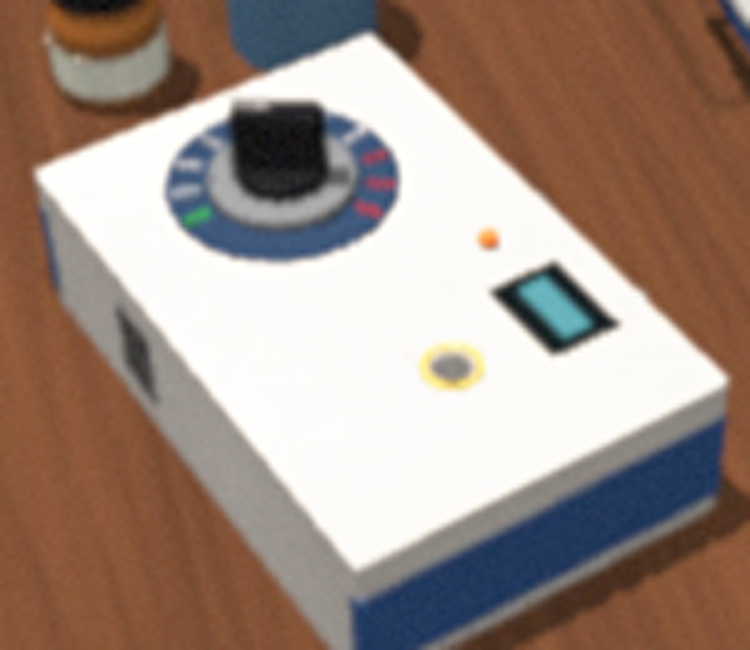

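View pics/c_hd.png

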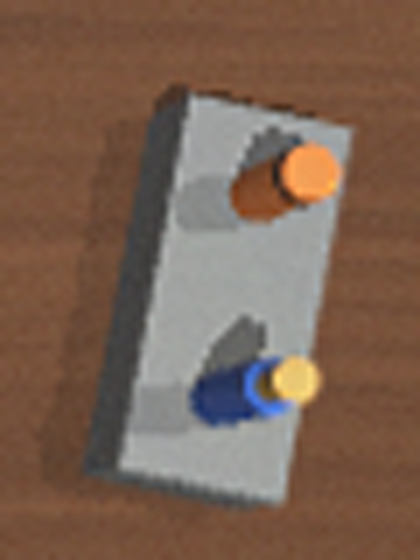

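View pics/c_sh.png

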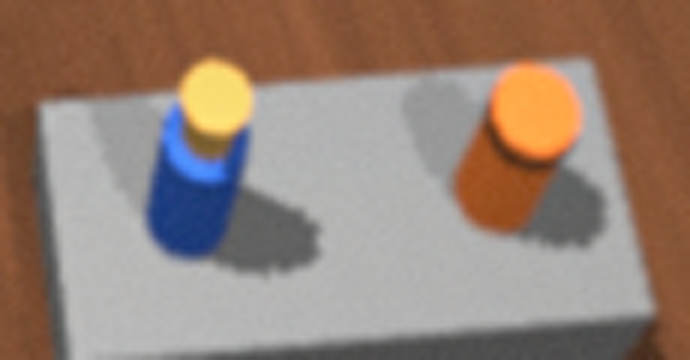

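```bash
cat > fit.py <<'E'
from h import *
import pickle
from scipy.optimize import least_squares
t=pickle.load(open('top0.pkl','rb'));s=pickle.load(open('side0.pkl','rb'))
def cr(x0,y0,sc,pts): return [(x0+(u+.5)/sc-.5,y0+(v+.5)/sc-.5) for u,v in pts]
def mdl(p,P):
    c,sn=np.cos(p[2]),np.sin(p[2]); return np.array([p[0]+c*P[0]-sn*P[1],p[1]+sn*P[0]+c*P[1],P[2]])
def fit(obs,x0):
    f=lambda p:np.concatenate([proj(c,mdl(p,P))-np.array(q) for c,P,q in obs])
    r=least_squares(f,x0,loss='soft_l1'); return r.x,r.fun.reshape(-1,2)
m=[(.09,.14,.08),(.09,-.14,.08),(-.09,-.14,.08),(-.09,.14,.08),(0,-.07,.08),(0,.07,.08)]
ot=[(t,P,q) for P,q in zip(m,cr(200,185,5,[(22,178),(566,22),(665,368),(118,528),(478,232),(207,311)]))]
os=[(s,P,q) for P,q in zip(m,cr(235,155,5,[(372,33),(727,380),(355,570),(38,172),(452,367),(282,187)]))]
for o in (ot,os,ot+os):
    p,r=fit(o,[.55,.18,.28]); print('mon',p,np.abs(r).max(1).round(1))
print('bore',mdl(p,(0,-.07,.08)),'knob',mdl(p,(0,.07,.117)))
h=[(.07,.03,.05),(.07,-.03,.05),(-.07,-.03,.05),(-.07,.03,.05),(.038,0,.11),(-.038,0,.135)]
# own x from brush to stylus
ht=[(t,P,q) for P,q in zip(h,cr(440,195,7,[(188,92),(354,128),(284,503),(118,470),(313,172),(297,380)]))]
hs=[(s,P,q) for P,q in zip(h,cr(350,420,6,[(590,58),(657,312),(657,312),(42,103),(536,110),(216,96)]))]
h_s=[hs[i] for i in (0,1,3,4,5)]
for o in (ht,h_s,ht+h_s):
    p,r=fit(o,[.55,-.27,0.3]); print('hold',p,np.abs(r).max(1).round(1))
print('sty',mdl(p,(.038,0,.08)),'brush',mdl(p,(-.038,0,.08)))
E
python3 fit.py
```

```text
mon [0.54986964 0.1834684  0.29096121] [0.3 0.4 0.2 0.2 0.2 0.1]
mon [0.55181403 0.18064549 0.28985311] [0.3 0.4 0.  0.7 0.1 0.9]
mon [0.55103776 0.18224684 0.29083238] [0.8 0.2 0.7 0.7 0.7 0.5 0.7 0.3 0.5 1.1 0.5 1.3]
bore [0.57111024 0.11518645 0.08      ] knob [0.53096527 0.24930722 0.117     ]
hold [ 0.56153785 -0.33413477 -0.20781428] [0.2 0.2 0.1 0.3 0.1 0. ]
hold [ 0.56264879 -0.33616883 -0.21062916] [0.  0.3 0.3 0.4 0.2]
hold [ 0.56235966 -0.33569452 -0.21194195] [1.  0.5 0.4 0.7 0.6 0.6 0.2 0.6 0.6 0.6 0.2]
sty [ 0.59950938 -0.34368816  0.08      ] brush [ 0.52520994 -0.32770089  0.08      ]
```

>>> play_rows --twist '[[0,0,0.074],[0,0,0.074],[0,0,0.074],[0,0,0.074],[0,0,0.074],[0,0,0.074],[0,0,0.074],[0,0,0.074],[0,0,0.074],[0,0,0.074]]' --travel '[[0.35,0.77,0.04],[0.35,0.77,0.04],[0.35,0.77,0.04],[0.35,0.77,0.04],[0.35,0.77,0.04],[0.35,0.77,0.04],[0.35,0.77,0.04],[0.35,0.77,0.04],[0.35,0.77,0.04],[0.35,0.77,0.04]]' --grip '[-1,-1,-1,-1,-1,-1,-1,-1,-1,-1]'

```text
time_s: 2.45
ee_pos: [0.3509, -0.1346, 0.2338]
eef_rot: [-1.57, -0.0, -1.65]
force: [1.0, -0.6, 0.6]
grip_width: 0.0938
```

>>> play_rows --twist '[[0,0,0.074],[0,0,0.074],[0,0,0.074],[0,0,0.074],[0,0,0.074],[0,0,0.074],[0,0,0.074],[0,0,0.074],[0,0,0.074],[0,0,0.074]]' --travel '[[0.35,0.77,0.04],[0.35,0.77,0.04],[0.35,0.77,0.04],[0.35,0.77,0.04],[0.35,0.77,0.04],[0.35,0.77,0.04],[0.35,0.77,0.04],[0.35,0.77,0.04],[0.35,0.77,0.04],[0.35,0.77,0.04]]' --grip '[-1,-1,-1,-1,-1,-1,-1,-1,-1,-1]'

```text
time_s: 3.45
ee_pos: [0.5259, 0.2506, 0.2535]
eef_rot: [-1.571, -0.0, -0.487]
force: [0.5, -0.2, 0.5]
grip_width: 0.0941
```

Run:
```python
from h import *
import pickle
c=ctrl.camera('wrist'); save(c,'wrist1.png'); pickle.dump(c,open('wrist1.pkl','wb'))
o=ctrl.get_obs(); print(o['ee_pos'],o['eef_rot'],o['qpos'],o['time_s'])
for n in['peak_knob_grip','bore_mouth']: print(n,[(b['point'],b['confidence']) for b in ctrl.boxes_of(n,c)[:3]])
print('pred knob',proj(c,[.531,.2493,.117]),'bore',proj(c,[.5711,.1152,.08]))
```

```text
[0.5270254  0.25478764 0.2527523 ] [-1.57016597e+00  7.65786185e-04 -4.77373626e-01] [ 3.87306028e-01  3.53864755e-01  1.35872482e+00  1.00175891e-03
  1.42902043e+00 -7.06257991e-01] 3.5
peak_knob_grip [([330.0, 228.1], 0.59)]
bore_mouth [([295.6, 244.7], 0.8)]
pred knob [324.99456305 231.32619817] bore [234.25421607 308.94911255]
```

View pics/wrist1.png

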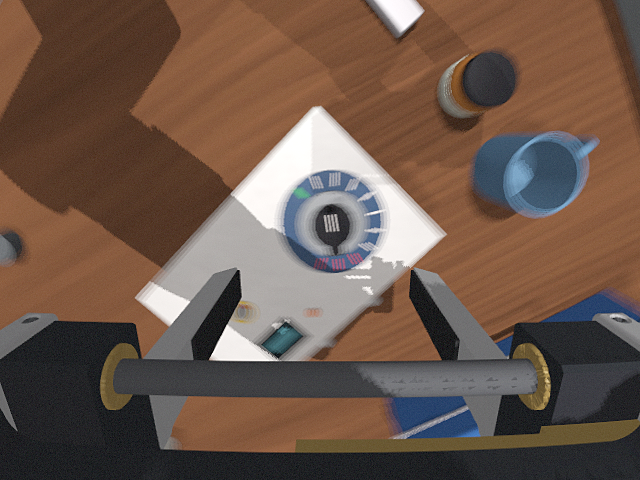

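>>> play_rows --twist '[[0,0,0],[0,0,0],[0,0,0],[0,0,0]]' --travel '[[0,0,0],[0,0,0],[0,0,0],[0,0,0]]' --grip '[-1,-1,-1,-1]'

```text
time_s: 4.0
ee_pos: [0.5255, 0.2481, 0.2539]
eef_rot: [-1.57, -0.0, -0.493]
force: [-1.0, 0.9, 0.4]
grip_width: 0.0943
```

Run:
```python
from h import *
import pickle
c=ctrl.camera('wrist'); save(c,'wrist2.png'); pickle.dump(c,open('wrist2.pkl','wb'))
cv2.imwrite('pics/w2c.png',cv2.resize(c['img'][90:330,120:460],None,fx=2.3,fy=2.3,interpolation=cv2.INTER_CUBIC)[:,:,::-1])
o=ctrl.get_obs(); print(o['ee_pos'],o['eef_rot'],o['qpos'],o['time_s'])
for n in['peak_knob_grip','bore_mouth']: print(n,[(b['point'],b['confidence']) for b in ctrl.boxes_of(n,c)[:3]])
print('pred knob',proj(c,[.531,.2493,.117]),'dial',proj(c,[.531,.2493,.08]),'bore',proj(c,[.5711,.1152,.08]))
```

```text
[0.52549576 0.24825541 0.25376753] [-1.57048922e+00 -2.88663100e-04 -4.92955376e-01] [ 3.78336324e-01  3.43371801e-01  1.37037327e+00 -2.33880620e-05
  1.42742674e+00 -6.99501334e-01] 4.05
peak_knob_grip [([396.9, 14.5], 0.64), ([331.4, 227.1], 0.58)]
bore_mouth [([296.8, 243.0], 0.78), ([329.4, 224.6], 0.55)]
pred knob [327.53781756 230.37862268] dial [327.24513034 221.09431621] bore [236.94678383 308.65848618]
```

View pics/w2c.png

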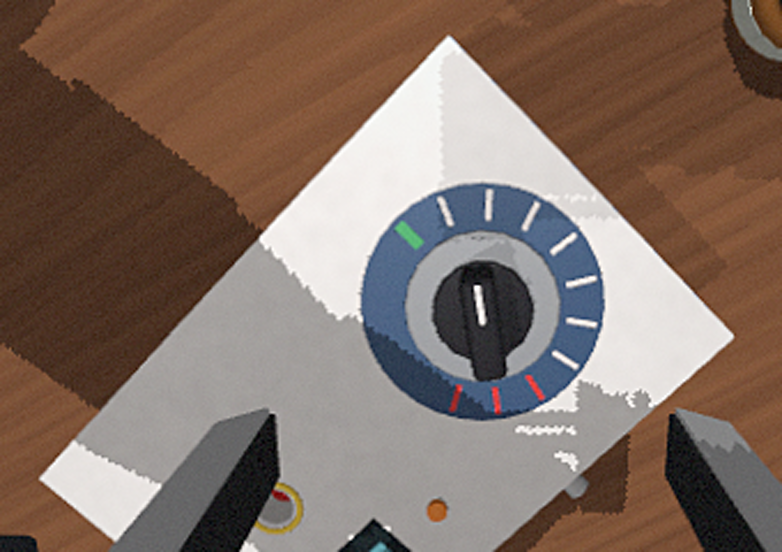

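Run:
```python
from h import *
import pickle
from fit import mdl,fit,cr
c=pickle.load(open('wrist2.pkl','rb'))
q=lambda u,v:(120+(u+.5)/2.3-.5,90+(v+.5)/2.3-.5)
print('dial',atz(c,q(482.5,301),.08))
print('bore',atz(c,q(279,508),.08))
a,b=atz(c,q(477,285),.124),atz(c,q(484,325),.124); print(a,b,'x dir ang',np.arctan2(*(b-a)[1::-1]))
a,b=atz(c,q(480,263),.124),atz(c,q(490.5,378),.124); print(a,b,'bar ang',np.arctan2(*(b-a)[1::-1]),np.linalg.norm(b-a))
m=[((.0-.09),.14,.08),(.09,.14,.08),(-.09,-.14,.08),(0,.07,.08),(0,-.07,.08)]
o=[(c,P,q(*x)) for P,x in zip(m,[(449,37),(733,336),(40,479),(482.5,301),(279,508)])]
p,r=fit(o,[.55,.18,.29]); print(p,r.round(1),mdl(p,(0,.07,.117)),mdl(p,(0,-.07,.08)))
```

```text
mon [0.54986964 0.1834684  0.29096121] [0.3 0.4 0.2 0.2 0.2 0.1]
mon [0.55181403 0.18064549 0.28985311] [0.3 0.4 0.  0.7 0.1 0.9]
mon [0.55103776 0.18224684 0.29083238] [0.8 0.2 0.7 0.7 0.7 0.5 0.7 0.3 0.5 1.1 0.5 1.3]
bore [0.57111024 0.11518645 0.08      ] knob [0.53096527 0.24930722 0.117     ]
hold [ 0.56153785 -0.33413477 -0.20781428] [0.2 0.2 0.1 0.3 0.1 0. ]
hold [ 0.56264879 -0.33616883 -0.21062916] [0.  0.3 0.3 0.4 0.2]
hold [ 0.56235966 -0.33569452 -0.21194195] [1.  0.5 0.4 0.7 0.6 0.6 0.2 0.6 0.6 0.6 0.2]
sty [ 0.59950938 -0.34368816  0.08      ] brush [ 0.52520994 -0.32770089  0.08      ]
dial [0.53161815 0.25156956 0.08      ]
bore [0.57520813 0.11793567 0.08      ]
[0.51567669 0.25699871 0.124     ] [0.53097623 0.25190186 0.124     ] x dir ang -0.3215745793214747
[0.50866715 0.26204626 0.124     ] [0.55138718 0.2439626  0.124     ] bar ang -0.4004352917009257 0.046389875506850246
[0.55379794 0.18379634 0.29516558] [[-0.3 -0.2]
 [ 0.4 -0.3]
 [ 0.8 -0.1]
 [ 0.1  1.9]
 [-1.4 -0.3]] [0.53343506 0.25076912 0.117     ] [0.57416082 0.11682356 0.08      ]
```

>>> play_rows --twist '[[0,0,0.035],[0,0,0.034],[0,0,0],[0,0,0],[0,0,0],[0,0,0],[0,0,0],[0,0,0]]' --travel '[[0.05,0.02,-0.4],[0.05,0.02,-0.4],[0,0,-0.4],[0,0,-0.4],[0,0,-0.4],[0,0,-0.4],[0,0,-0.4],[0,0,-0.1]]' --grip '[-0.6,-0.6,-0.6,-0.6,-0.6,-0.6,-0.6,-0.6]'

```text
time_s: 4.95
ee_pos: [0.5297, 0.2503, 0.1064]
eef_rot: [-1.573, 0.002, -0.384]
force: [-0.7, -0.2, 0.3]
grip_width: 0.0753
```

Run:
```python
from h import *
c=ctrl.camera('wrist'); save(c,'wrist3.png')
o=ctrl.get_obs(); print(o['ee_pos'],o['eef_rot'],o['force'],o['grip_width'],o['time_s'])
```

```text
[0.52989881 0.25046171 0.10693824] [-1.57252204  0.00180098 -0.38376922] [ 0.51154506  0.46185096 -1.24398938] 0.07522792643734609 5.0
```

View pics/wrist3.png

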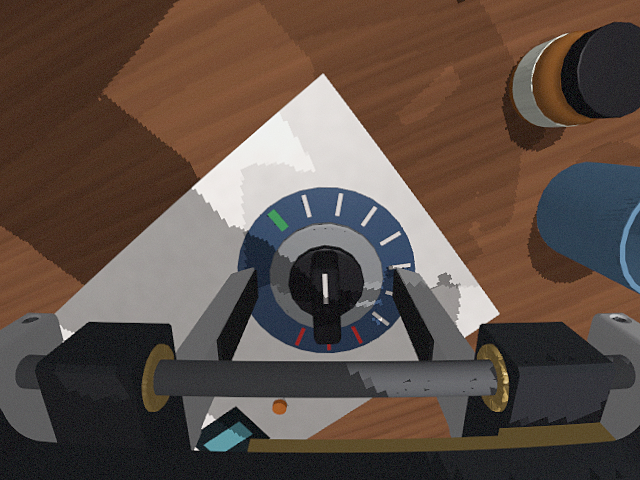

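The bar stands upright and centred between the fingers at column 326. I'll close on it now.

>>> play_rows --twist '[[0,0,0],[0,0,0],[0,0,0],[0,0,0],[0,0,0],[0,0,0],[0,0,0],[0,0,0]]' --travel '[[0,0,0],[0,0,0],[0,0,0],[0,0,0],[0,0,0],[0,0,0],[0,0,0],[0,0,0]]' --grip '[0,0.5,1,1,1,1,1,1]' --force 15

```text
time_s: 5.8
ee_pos: [0.5305, 0.2507, 0.1085]
eef_rot: [-1.571, 0.0, -0.384]
force: [-2.8, -8.2, 1.7]
grip_width: 0.0146
```

Run:
```python
from h import *
o=ctrl.get_obs(); print(o['ee_pos'],o['eef_rot'],o['force'],o['moment'],o['grip_width'],o['time_s'])
```

```text
[0.5304987  0.25071815 0.10845275] [-1.57094968e+00  1.18043120e-05 -3.83620664e-01] [-2.76560398 -8.24960786  1.66836098] [-1.50309916  0.5455364   0.06699854] 0.014621437890566389 5.8
```

>>> play_rows --twist '[[0,0,0],[0,0,0.034],[0,0,0.034],[0,0,0.034],[0,0,0.034],[0,0,0.034],[0,0,0.034],[0,0,0.034],[0,0,0.034],[0,0,0.034],[0,0,0.034],[0,0,0]]' --travel '[[-0.005,-0.02,0],[0,0,0],[0,0,0],[0,0,0],[0,0,0],[0,0,0],[0,0,0],[0,0,0],[0,0,0],[0,0,0],[0,0,0],[0,0,0]]' --grip '[1,1,1,1,1,1,1,1,1,1,1,1]'

```text
time_s: 7.0
ee_pos: [0.5303, 0.2495, 0.1085]
eef_rot: [-1.571, 0.0, 0.151]
force: [-0.2, -1.6, 0.4]
grip_width: 0.0143
```

Run:
```python
from h import *
o=ctrl.get_obs(); print(o['ee_pos'],o['eef_rot'],o['force'],o['moment'],o['grip_width'],o['time_s'])
```

```text
[0.53025428 0.24949264 0.10846102] [-1.57119090e+00  1.45453107e-04  1.51219536e-01] [-0.16451494 -1.56480581  0.3567301 ] [-0.43570709 -0.05165324  0.08379516] 0.014259000342172229 7.0
```

>>> play_rows --twist '[[0,0,0.022],[0,0,0.022],[0,0,0.022],[0,0,0.022],[0,0,0],[0,0,0]]' --travel '[[0,0,0],[0,0,0],[0,0,0],[0,0,0],[0,0,0],[0,0,0]]' --grip '[1,1,1,1,1,1]'

```text
time_s: 7.6
ee_pos: [0.5303, 0.2493, 0.1084]
eef_rot: [-1.572, 0.0, 0.286]
force: [-0.0, -5.3, 1.3]
grip_width: 0.0137
```

Run:
```python
from h import *
o=ctrl.get_obs(); print(o['ee_pos'],o['eef_rot'],o['force'],o['moment'],o['grip_width'],o['time_s'])
```

```text
[0.53031875 0.24930504 0.10844672] [-1.57156125e+00  2.52501644e-04  2.86420176e-01] [-0.04837088 -5.3353866   1.25427053] [-0.9727579  -0.09105796 -0.00286185] 0.013661374289558399 7.6
```

>>> play_rows --twist '[[0,0,0.022],[0,0,0.022],[0,0,0],[0,0,0]]' --travel '[[0,0,0],[0,-0.01,0],[0,0,0],[0,0,0]]' --grip '[1,1,1,1]'

```text
time_s: 8.0
ee_pos: [0.5303, 0.2492, 0.1084]
eef_rot: [-1.571, -0.0, 0.355]
force: [0.6, -2.0, 0.2]
grip_width: 0.0144
```

Run:
```python
from h import *
o=ctrl.get_obs(); print(o['ee_pos'],o['eef_rot'],o['force'],o['moment'],o['grip_width'],o['time_s'])
c=ctrl.camera('wrist'); save(c,'wrist4.png')
```

```text
[0.53030503 0.24922099 0.10844597] [-1.57080064e+00 -6.22429265e-05  3.55354977e-01] [ 0.63274936 -1.97625536  0.16105271] [-0.37635135 -0.15691893 -0.36936716] 0.014361218528534007 8.0
```

View pics/wrist4.png

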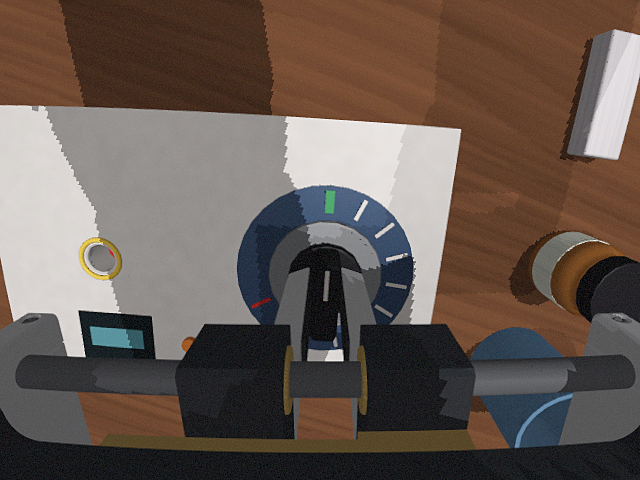

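Torque about z jumped to −0.37 N·m at yaw 0.355, and the line points at the green tick. The knob is at its stop, so I'll let go and lift.

>>> play_rows --twist '[[0,0,0],[0,0,0],[0,0,0],[0,0,0],[0,0,0],[0,0,0],[0,0,0],[0,0,0],[0,0,0],[0,0,0],[0,0,0]]' --travel '[[0,0,0],[0,0,0],[0,0,0],[0,0,0],[0,0,0],[0,0,0.5],[0,0,0.5],[0,0,0.5],[0,0,0.5],[0,0,0.5],[0,0,0]]' --grip '[-0.5,-0.5,-0.5,-0.5,-0.5,-0.5,-0.5,-0.5,-0.5,-0.5,-0.5]'

```text
time_s: 9.15
ee_pos: [0.5312, 0.2497, 0.237]
eef_rot: [-1.571, -0.006, 0.358]
force: [-0.5, 0.1, 0.2]
grip_width: 0.0707
```

>>> play_rows --twist '[[0,0,0],[0,0,0],[0,0,0],[0,0,0]]' --travel '[[0,0,0],[0,0,0],[0,0,0],[0,0,0]]' --grip '[-0.5,-0.5,-0.5,-0.5]'

```text
time_s: 9.55
ee_pos: [0.5301, 0.2492, 0.2327]
eef_rot: [-1.571, 0.001, 0.358]
force: [0.1, 0.2, 0.0]
grip_width: 0.0707
```

Run:
```python
from h import *
import pickle
c=ctrl.camera('wrist'); save(c,'wrist5.png'); pickle.dump(c,open('wrist5.pkl','wb'))
o=ctrl.get_obs(); print(o['ee_pos'],o['eef_rot'],o['time_s'],o['qpos'])
cv2.imwrite('pics/w5c.png',cv2.resize(c['img'][80:330,120:460],None,fx=2.3,fy=2.3,interpolation=cv2.INTER_CUBIC)[:,:,::-1])
```

```text
[0.53012911 0.24921681 0.23287427] [-1.57082583e+00  9.31863023e-04  3.57791819e-01] 9.6 [ 3.76932025e-01  3.67203412e-01  1.38649652e+00 -1.18610793e-05
  1.38882498e+00 -1.55165398e+00]
```

View pics/wrist5.png

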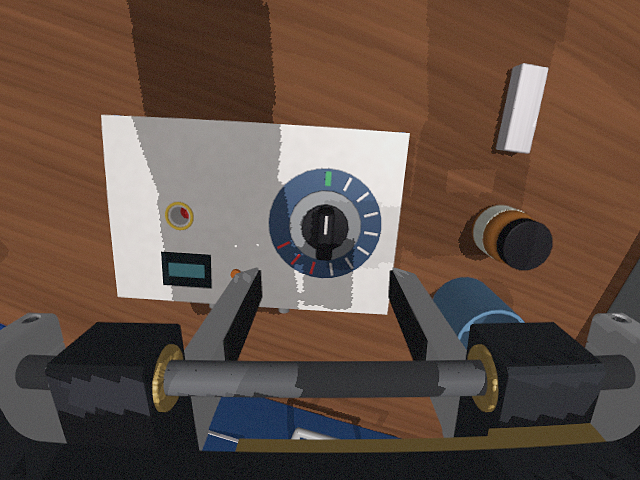

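View pics/w5c.png

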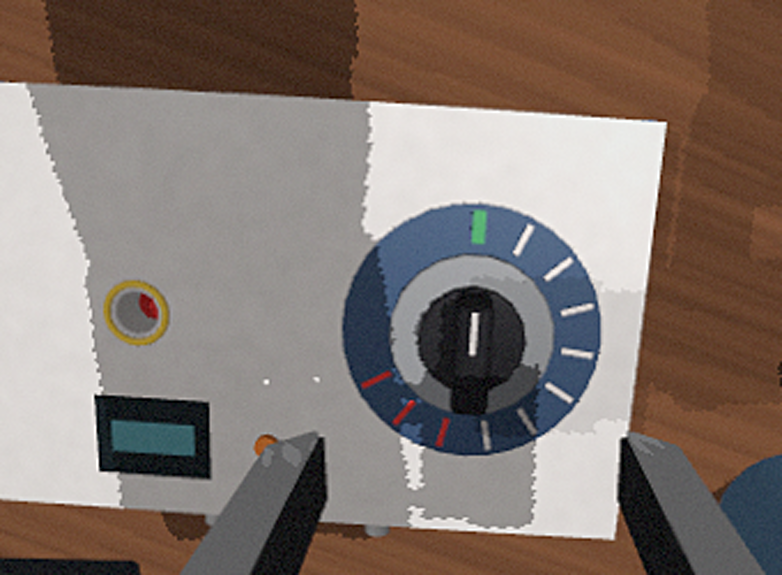

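```bash
python3 - 2>&1 <<'E' | tail -n 8
from h import *
import pickle
from fit import mdl,fit
c=pickle.load(open('wrist5.pkl','rb'))
q=lambda u,v:(120+(u+.5)/2.3-.5,80+(v+.5)/2.3-.5)
def ang(a,b): d=b-a; return np.arctan2(d[1],d[0])
print('line',ang(atz(c,q(475,314),.124),atz(c,q(473,354),.124)),'tick',ang(atz(c,q(480,214),.08),atz(c,q(478,241),.08)),'green-centre',ang(atz(c,q(479,227),.08),atz(c,q(472,330),.08)))
m=[(-.09,-.14,.08),(-.09,.14,.08),(.09,.14,.08),(0,.07,.08),(0,-.07,.08)]
o=[(c,P,x) for P,x in zip(m,[(101.5,115),q(666,122),q(614,540),q(472,330),q(136.5,313)])]
p,r=fit(o,[.55,.18,.29]); print(p,r.round(1),mdl(p,(0,.07,.117)),mdl(p,(0,-.07,.08)))
E
```

```text
hold [ 0.56235966 -0.33569452 -0.21194195] [1.  0.5 0.4 0.7 0.6 0.6 0.2 0.6 0.6 0.6 0.2]
sty [ 0.59950938 -0.34368816  0.08      ] brush [ 0.52520994 -0.32770089  0.08      ]
line 0.3101628466110289 tick 0.2859779632697304 green-centre 0.29205362872990515
[0.55323012 0.18376445 0.29284728] [[ 0.2 -0.1]
 [-0.5  0.1]
 [-0.  -1.2]
 [-0.1  1.4]
 [ 0.5 -0.2]] [0.53302256 0.25078426 0.117     ] [0.57343768 0.11674465 0.08      ]
```

>>> play_rows --twist '[[0,0,-0.026],[0,0,-0.026],[0,0,-0.026],[0,0,-0.026],[0,0,-0.026],[0,0,-0.026],[0,0,-0.026]]' --travel '[[0.099,-0.847,0],[0.099,-0.847,0],[0.099,-0.847,0],[0.099,-0.847,0],[0.099,-0.847,0],[0.099,-0.847,0],[0.099,-0.847,0]]' --grip '[-0.5,-0.5,-0.5,-0.5,-0.5,-0.5,-0.5]'

```text
time_s: 10.3
ee_pos: [0.5648, -0.049, 0.2334]
eef_rot: [-1.571, 0.0, 0.07]
force: [0.4, 0.3, 0.1]
grip_width: 0.0706
```

>>> play_rows --twist '[[0,0,-0.026],[0,0,-0.026],[0,0,-0.026],[0,0,-0.026],[0,0,-0.026],[0,0,-0.026],[0,0,-0.026],[0,0,0],[0,0,0],[0,0,0],[0,0,0],[0,0,0]]' --travel '[[0.099,-0.847,0],[0.099,-0.847,0],[0.099,-0.847,0],[0.099,-0.847,0],[0.099,-0.847,0],[0.099,-0.847,0],[0.099,-0.847,0],[0,0,0],[0,0,0],[0,0,0],[0,0,0],[0,0,0]]' --grip '[-0.5,-0.5,-0.5,-0.5,-0.5,-0.5,-0.5,-0.5,-0.5,-0.5,-0.5,-0.5]'

```text
time_s: 11.5
ee_pos: [0.5998, -0.3427, 0.2339]
eef_rot: [-1.571, -0.001, -0.213]
force: [0.6, -0.6, 0.5]
grip_width: 0.0703
```

Run:
```python
from h import *
import pickle
c=ctrl.camera('wrist'); save(c,'wrist6.png'); pickle.dump(c,open('wrist6.pkl','wb'))
o=ctrl.get_obs(); print(o['ee_pos'],o['eef_rot'],o['time_s'],o['qpos'])
print('pred sty top',proj(c,[.5995,-.3437,.11]),'base',proj(c,[.5995,-.3437,.05]),'brush base',proj(c,[.5252,-.3277,.05]))
```

```text
[ 0.5997784  -0.34288435  0.23387664] [-1.57095075e+00 -4.57799575e-04 -2.12936343e-01] 11.55 [-5.72347071e-01  6.18464251e-01  1.01830782e+00  1.64974720e-05
  1.50433772e+00 -1.93020811e+00]
pred sty top [322.5501418  228.94682845] base [322.91644217 214.45924655] brush base [322.78322522 139.2419564 ]
```

View pics/wrist6.png

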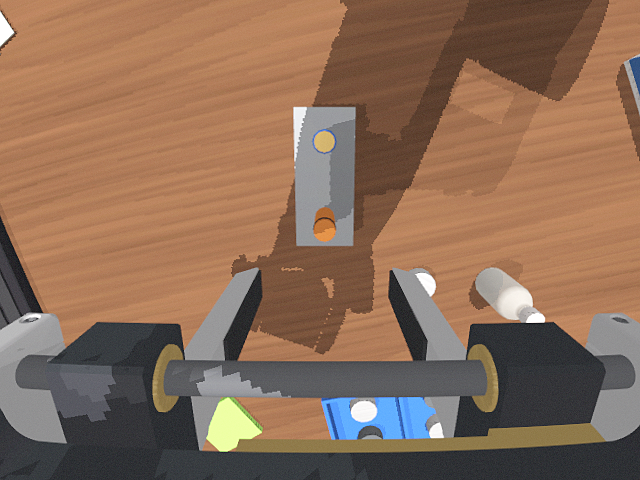

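>>> play_rows --twist '[[0,0,0],[0,0,0],[0,0,0],[0,0,0],[0,0,0],[0,0,0],[0,0,0],[0,0,0],[0,0,0]]' --travel '[[0,-0.01,-0.4],[0,0,-0.4],[0,0,-0.4],[0,0,-0.4],[0,0,-0.4],[0,0,-0.4],[0,0,-0.4],[0,0,-0.42],[0,0,0]]' --grip '[-0.5,-0.5,-0.5,-0.5,-0.5,-0.5,-0.5,-0.5,-0.5]'

```text
time_s: 12.45
ee_pos: [0.5985, -0.343, 0.0696]
eef_rot: [-1.569, 0.004, -0.213]
force: [-0.4, 0.2, -0.7]
grip_width: 0.0707
```

Run:
```python
from h import *
c=ctrl.camera('wrist'); save(c,'wrist7.png')
o=ctrl.get_obs(); print(o['ee_pos'],o['eef_rot'],o['force'],o['time_s'])
```

```text
[ 0.59922493 -0.34353968  0.07169743] [-1.57005677  0.00193487 -0.21355313] [ 0.54748763 -0.5201173   0.89716117] 12.5
```

View pics/wrist7.png

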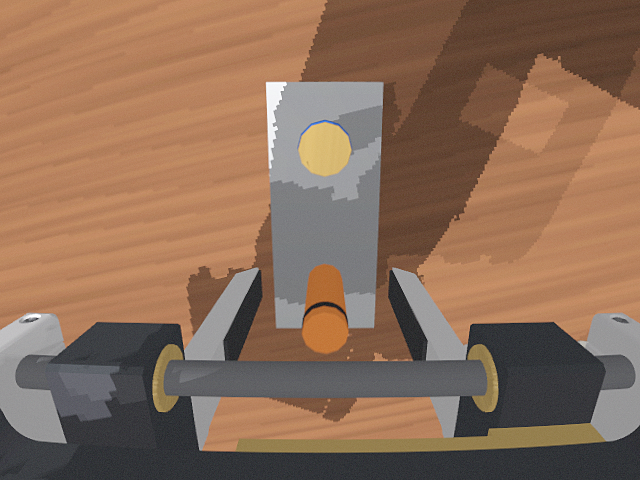

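The stylus sits centred between the fingers, with its top at (325,332). I'll close with more force.

>>> play_rows --twist '[[0,0,0],[0,0,0],[0,0,0],[0,0,0],[0,0,0],[0,0,0],[0,0,0],[0,0,0]]' --travel '[[0,0,0],[0,0,0],[0,0,0],[0,0,0],[0,0,0],[0,0,0],[0,0,0],[0,0,0]]' --grip '[0,0.4,1,1,1,1,1,1]' --force 40

```text
time_s: 13.3
ee_pos: [0.5996, -0.3441, 0.0725]
eef_rot: [-1.571, -0.0, -0.214]
force: [0.3, -0.1, 0.9]
grip_width: 0.0186
```

Run:
```python
from h import *
c=ctrl.camera('wrist'); save(c,'wrist8.png')
o=ctrl.get_obs(); print(o['ee_pos'],o['eef_rot'],o['force'],o['moment'],o['grip_width'],o['time_s'])
```

```text
[ 0.59954944 -0.34414741  0.07247401] [-1.57081499e+00  7.05185562e-06 -2.14053245e-01] [-0.10078583  0.45627144  1.16857611] [ 0.04890437 -0.091172    0.00147307] 0.01829663331659449 13.35
```

View pics/wrist8.png

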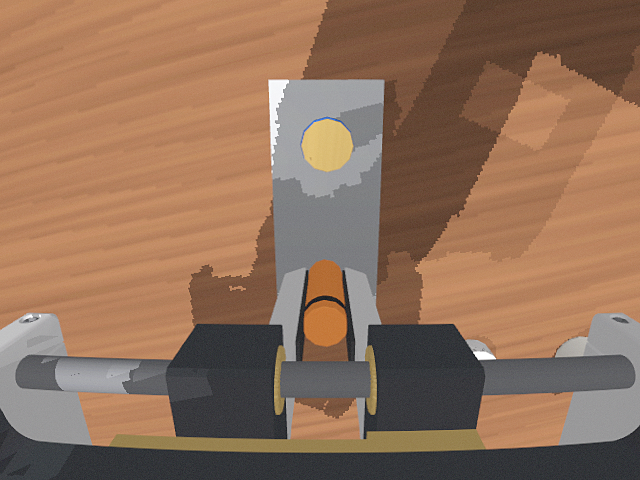

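>>> play_rows --twist '[[0,0,0],[0,0,0],[0,0,0],[0,0,0],[0,0,0],[0,0,0],[0,0,0],[0,0,0],[0,0,0]]' --travel '[[0,0,0.2],[0,0,0.4],[0,0,0.4],[0,0,0.4],[0,0,0.4],[0,0,0.4],[0,0,0.4],[0,0,0.4],[0,0,0.2]]' --grip '[1,1,1,1,1,1,1,1,1]'

```text
time_s: 14.25
ee_pos: [0.5998, -0.3443, 0.2352]
eef_rot: [-1.572, -0.003, -0.214]
force: [-0.1, 0.6, -0.1]
grip_width: 0.0182
```

>>> play_rows --twist '[[0,0,0],[0,0,0],[0,0,0],[0,0,0],[0,0,0],[0,0,0],[0,0,0],[0,0,0],[0,0,0],[0,0,0],[0,0,0],[0,0,0]]' --travel '[[-0.05,0.8,0],[-0.05,0.8,0],[-0.05,0.8,0],[-0.05,0.8,0],[-0.05,0.8,0],[-0.05,0.8,0],[-0.05,0.8,0],[-0.05,0.8,0],[-0.05,0.8,0],[-0.05,0.8,0],[-0.05,0.8,0],[0,0.4,0]]' --grip '[1,1,1,1,1,1,1,1,1,1,1,1]'

```text
time_s: 15.45
ee_pos: [0.5714, 0.1187, 0.2326]
eef_rot: [-1.571, 0.0, -0.212]
force: [0.9, 0.7, -0.3]
grip_width: 0.0181
```

>>> play_rows --twist '[[0,0,0],[0,0,0],[0,0,0],[0,0,0]]' --travel '[[0,0,0],[0,0,0],[0,0,0],[0,0,0]]' --grip '[1,1,1,1]'

```text
time_s: 15.85
ee_pos: [0.5722, 0.1148, 0.2325]
eef_rot: [-1.571, -0.0, -0.215]
force: [-0.4, -0.7, -0.4]
grip_width: 0.0181
```

Run:
```python
from h import *
import pickle
o=ctrl.get_obs(); print(o['ee_pos'],o['eef_rot'],o['force'],o['moment'],o['grip_width'],o['time_s'])
for n in ('wrist','side','top'):
    c=ctrl.camera(n); save(c,n+'9.png'); pickle.dump(c,open(n+'9.pkl','wb'))
    e=o['ee_pos']; print(n,'tip',proj(c,e-[0,0,.0625]),'bore',proj(c,[.572,.1155,.08]))
```

```text
[0.5721662  0.11484    0.23248725] [-1.57087529e+00 -4.98514525e-06 -2.15316436e-01] [-0.39764816 -0.66451408 -0.42319615] [ 0.02797815 -0.11842527  0.09462398] 0.018143572444342504 15.85
wrist tip [323.48538451 250.98618082] bore [324.47251507 221.29621618]
side tip [324.54793112 194.98972282] bore [324.89891109 227.41838372]
top tip [294.00095123 225.48924288] bore [295.78862866 230.33712905]
```

View pics/wrist9.png

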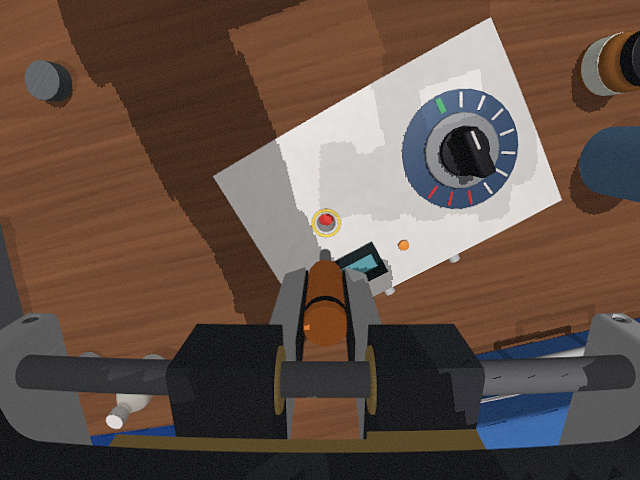

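View pics/side9.png

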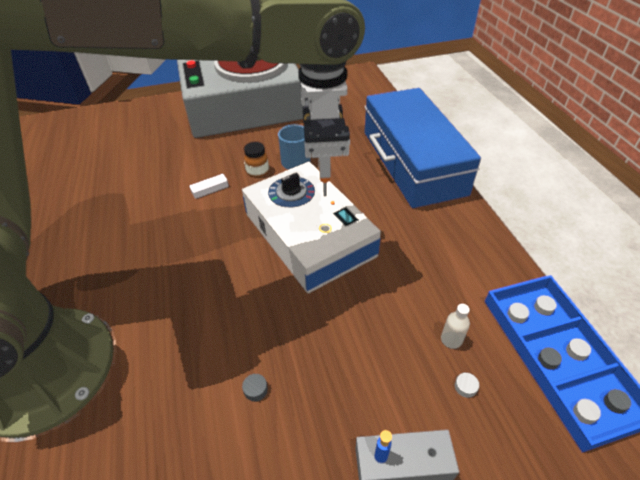

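>>> play_rows --twist '[[0,0,0],[0,0,0],[0,0,0],[0,0,0],[0,0,0],[0,0,0],[0,0,0]]' --travel '[[0,0.012,-0.4],[0,0,-0.4],[0,0,-0.4],[0,0,-0.4],[0,0,-0.1],[0,0,0],[0,0,0]]' --grip '[1,1,1,1,1,1,1]'

```text
time_s: 16.7
ee_pos: [0.5725, 0.1164, 0.1485]
eef_rot: [-1.57, -0.001, -0.214]
force: [0.6, 0.3, -0.3]
grip_width: 0.0189
```

Run:
```python
from h import *
import pickle
o=ctrl.get_obs(); print(o['ee_pos'],o['eef_rot'],o['force'],o['moment'],o['grip_width'],o['time_s'])
e=o['ee_pos']; ims=[]
for n in ('wrist','side'):
    c=ctrl.camera(n); save(c,n+'10.png'); 
    t=proj(c,e-[0,0,.0625]); print(n,'tip',t,'bore',proj(c,[.572,.1155,.08]))
    x,y=int(t[0])-40,int(t[1])-40; print(x,y); ims.append(cv2.resize(c['img'][y:y+80,x:x+80],(400,400),interpolation=cv2.INTER_CUBIC))
cv2.imwrite('pics/c10.png',np.hstack(ims)[:,:,::-1])
```

```text
[0.57248522 0.11642962 0.14850672] [-1.57034335e+00 -1.22153398e-03 -2.14099009e-01] [ 0.58490915  0.29484358 -0.27836085] [ 0.07619389 -0.08449027  0.00806984] 0.018915291316967692 16.7
wrist tip [323.42034784 250.82923561] bore [322.04888158 247.87018931]
283 210
side tip [324.96360828 225.03195218] bore [324.89891109 227.41838372]
284 185
```

View pics/c10.png

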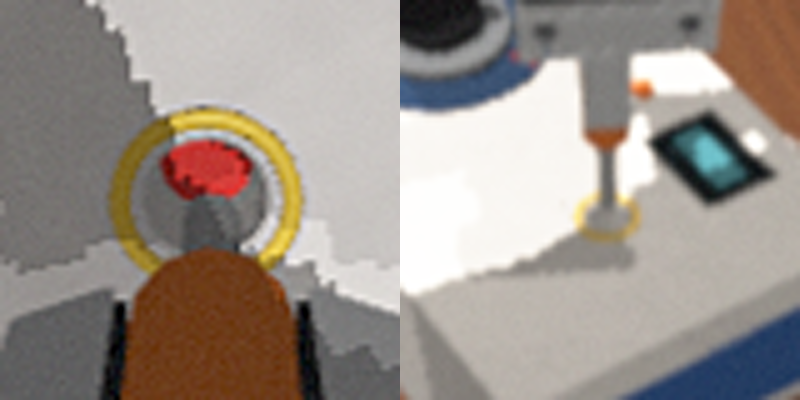

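>>> play_rows --twist '[[0,0,0],[0,0,0],[0,0,0],[0,0,0],[0,0,0],[0,0,0],[0,0,0],[0,0,0]]' --travel '[[0.02,-0.01,0],[0,0,-0.1],[0,0,-0.1],[0,0,-0.1],[0,0,-0.1],[0,0,-0.06],[0,0,0],[0,0,0]]' --grip '[1,1,1,1,1,1,1,1]'

```text
time_s: 17.6
ee_pos: [0.5731, 0.116, 0.1245]
eef_rot: [-1.571, -0.0, -0.214]
force: [-0.4, -0.7, -0.2]
grip_width: 0.0184
```

Run:
```python
from h import *
o=ctrl.get_obs(); print(o['ee_pos'],o['eef_rot'],o['force'],o['moment'],o['grip_width'],o['time_s'])
```

```text
[0.57311199 0.11596484 0.12448891] [-1.57076489e+00 -5.98778714e-05 -2.14004308e-01] [-0.38138771 -0.65747194 -0.24966532] [ 0.05856422 -0.12253118 -0.03388477] 0.018371382733838003 17.6
```

>>> play_rows --twist '[[0,0,0],[0,0,0],[0,0,0],[0,0,0],[0,0,0],[0,0,0],[0,0,0]]' --travel '[[0,0,-0.03],[0,0,-0.03],[0,0,-0.03],[0,0,-0.03],[0,0,-0.03],[0,0,0],[0,0,0]]' --grip '[1,1,1,1,1,1,1]'

```text
time_s: 18.3
ee_pos: [0.5732, 0.116, 0.1172]
eef_rot: [-1.571, -0.0, -0.214]
force: [0.2, 0.2, 3.6]
grip_width: 0.0183
```

Run:
```python
from h import *
o=ctrl.get_obs(); print(o['ee_pos'],o['eef_rot'],o['force'],o['moment'],o['grip_width'],o['time_s'])
```

```text
[0.57321214 0.11597963 0.11718122] [-1.57063334e+00 -4.71237652e-04 -2.14007280e-01] [0.209961   0.24071693 3.62232303] [ 0.05162282 -0.18596809  0.01319423] 0.01828968574302556 18.3
```

>>> play_rows --twist '[[0,0,0],[0,0,0],[0,0,0],[0,0,0],[0,0,0]]' --travel '[[0,0,-0.02],[0,0,-0.02],[0,0,-0.01],[0,0,0],[0,0,0]]' --grip '[1,1,1,1,1]'

```text
time_s: 18.8
ee_pos: [0.5735, 0.116, 0.1159]
eef_rot: [-1.57, -0.002, -0.214]
force: [-3.3, -0.3, 16.7]
grip_width: 0.0185
```

Run:
```python
from h import *
o=ctrl.get_obs(); print(o['ee_pos'],o['eef_rot'],o['force'],o['moment'],o['grip_width'],o['time_s'])
```

```text
[0.57353296 0.11601366 0.11593406] [-1.57026068 -0.00173727 -0.21393208] [-3.29355419 -0.31087331 16.69285255] [-0.16763095  0.72237804  0.02806685] 0.01846800810009623 18.8
```

>>> play_rows --twist '[[0,0,0],[0,0,0],[0,0,0],[0,0,0],[0,0,0],[0,0,0]]' --travel '[[0,0,0],[0,0,0],[0,0,0],[0,0,0],[0,0,0],[0,0,0]]' --grip '[1,1,1,1,1,1]'

```text
time_s: 19.4
ee_pos: [0.5735, 0.116, 0.1159]
eef_rot: [-1.57, -0.002, -0.214]
force: [-2.4, -0.1, 15.5]
grip_width: 0.0183
```

Run:
```python
from h import *
o=ctrl.get_obs(); print(o['ee_pos'],o['force'],o['moment'],o['grip_width'],o['time_s'])
ims=[]
for n,x,y in (('wrist',240,60),('side',220,110)):
    c=ctrl.camera(n); ims.append(cv2.resize(c['img'][y:y+220,x:x+200],(400,440)))
cv2.imwrite('pics/c11.png',np.hstack(ims)[:,:,::-1])
c=ctrl.camera('wrist'); save(c,'w11.png')
```

```text
[0.57354066 0.11600949 0.11594896] [-2.40035803 -0.1305221  15.54530209] [-0.19709826  0.72523611  0.04525299] 0.01828856103437409 19.4
```

View pics/c11.png

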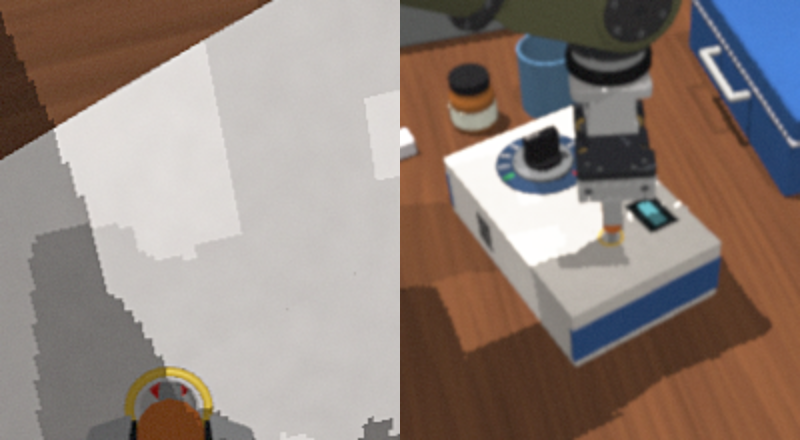

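View pics/w11.png

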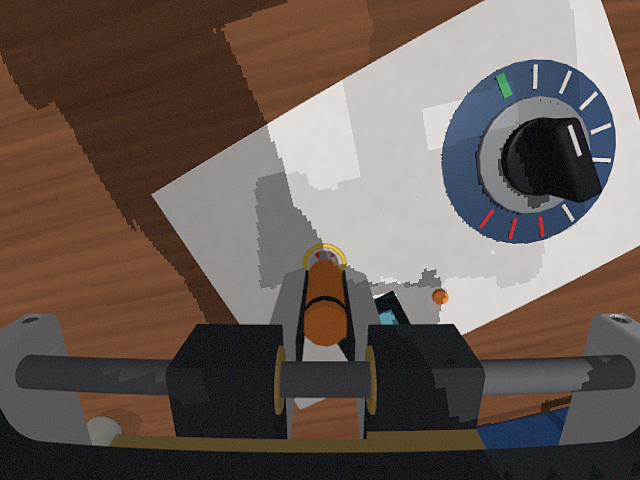

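The hold is steady, with the pin on the red button at its lower end and the knob's line parallel to the green tick. I'll hand in.

Run:
```python
from h import *
print(ctrl.hand_in()); o=ctrl.get_obs(); print(o['ee_pos'],o['force'],o['time_s'])
```

```text
the job is handed in; nothing more can be done
None
the job is handed in; nothing more can be done
```

I turned the knob back to its zero stop and let it go. I then took the stylus out of the holder, pressed the red button to the bottom of its travel and handed in at about 19.5 s of the 58 s allowed. `hand_in()` gives no verdict, so the result is judged from my own checks.

- **Knob:** after release its white line read 0.310 rad in the wrist picture, against 0.293 for the monitor's yaw, so it is within about 0.02 rad of zero. The last wrist picture still shows the line parallel to the green tick.
- **Button:** the spring force built up at the expected height, then rose sharply at the bottom. The final push was a steady 15.5 N, with the tool at z 0.1159 m against about 0.1165 m expected for fully down. The last picture shows the pin on the red button inside the rim.
- **Grip:** the stylus was still held at 40 N with an 18.3 mm opening, and it was clear of the holder.
- **Bystanders:** the pictures and force readings showed no contact with the brush or anything else on the bench, but I did not measure their positions again at the end.
- **Disagreement:** the wrist camera put the monitor about 2 mm further from the robot than the top and side cameras did. I went in between the two, well inside the bore's 5 mm of clearance.

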